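Close up the puzzle-board rack and clamp its stop

TASK

The wooden stop of the plywood board rack is clamped too far from the boards. First loosen its wing knob by about a quarter turn anticlockwise, then slide the stop along the rail until the three upright boards are squared up flush between it and the fixed end cheek, with no gaps left, and turn the wing knob fully clockwise again to lock the stop there. Keep the boards standing and do not disturb the other toys.

Things in the scene. Friction and masses are not known exactly. Their poses are not given: they have to be found in the camera images.
- rack: Fixed plywood base 240 x 400 x 12 mm. Origin on the table; x points away from the robot's side, y runs along the rail (leftwards) from the stop to the end cheek. Aluminium rail 40 mm wide along y at x = -65 mm, top 32 mm above the table. Board channel x = -11 to +111 mm, floor 12 mm above the table, lips to 28 mm.
- stop_face (a point): Middle of the flat face of the sliding wooden stop that is to meet the boards (faces rack +y), 65 mm above the table; axes as the rack's. It is an upright brown plate 118 mm along x (59 mm either side of this point), 16 mm thick (its back, good to push on, is 16 mm behind in -y), 14 to 115 mm above the table.
- stop (a joint): Slide of the stop along the rail in m, 0 (right end) to 0.25, growing towards the boards (rack +y); about 3 N moves it when loose. Plate and carriage are one: the carriage block on the rail, 64 x 70 mm, top 62 mm above the table, is centred 115 mm in -x and 35 mm in -y from point stop_face and carries the wing knob.
- clamp (a joint): Angle of the wing knob in rad: 0 = fully clockwise seen from above, locked, wing parallel to the rail; it grows anticlockwise to 1.5 = fully loose, wing across the rail. The screw grips the rail below about 0.5. It stays where it is left; about 0.15 N m turns it, 0.25 N m tightens it.
- clamp_wing (a point): Centre of the wing knob, on its upright turning axis, 96 mm above the table. The wing is a brown wooden bar 104 mm long (its own y axis), 18 mm wide (own x), 84 to 108 mm above the table, free below except for a 26 mm round neck in the middle; it turns with the knob and moves with the stop.
- end_cheek: Fixed upright plywood plate 118 x 20 x 110 mm on the rack floor. Origin at the bottom of the middle of its flat face towards the boards (that face is at its y = 0, the plate lies at y = 0 to 20 mm), 12 mm above the table; axes as the rack's.
- board1: Loose beech puzzle board standing upright in the channel, 110 (x) x 22 (y) x 106 (z) mm, about 0.19 kg. Origin at the centre of its underside. Boards may stand in any order, with gaps, slightly askew.
- board2: As board1, 112 mm high.
- board3: As board1, 118 mm high.
- tin: Loose stainless tin with twist cap, 64 dia x 85 mm, bystander in front of the rack. Origin centre of underside.
- cups: Loose orange stack of upturned cups, 84 dia x 98 mm, bystander in front of the rack. Origin centre of underside.
- gear_toy: Loose green gear toy 100 x 150 mm with a crank, 88 mm high, bystander right of the rack. Origin centre of underside.
- flat_puzzle: Loose lying beech puzzle 130 x 160 mm, 28 mm high with its pegs, bystander left of the rack. Origin centre of underside.
- train: Loose wooden train 70 x 130 x 72 mm, bystander behind the rack. Origin centre of underside.
- bridge: Loose wooden block bridge 40 x 104 x 74 mm, bystander behind the rack. Origin centre of underside.
There are look-alikes about, which are no part of the job. Leave any blue look-alike of the board3 alone. What is shaped like the board1 but green is not meant.

How it is judged:
By the outcome, as a careful person would: the job done as asked, in the order asked, and still so for the second after the job is handed in, with the robot touching nothing.
It also fails if it takes over 67 s, if anything falls off the work surface, if the arm or the gripper's body presses on something with over 40 N, if the wrist force passes 120 N, or if a joint passes its speed limit or range.

ROBOT

A 6-joint arm with a two-finger parallel gripper is mounted at the origin on the work surface. World frame = base frame: x ahead of the robot, y to its left, z up, the work surface at z = 0. Lengths are in mm, angles in rad, forces in N, time in s.
With the tool pointing down it reaches from about 350 to 775 mm from the base axis. Payload 7.3 kg.
Tool frame: the origin (TCP) lies at the very end of the fingers, on their centre line; the grasp point (between the pads) lies r.grasp_offset behind it (r.grasp_offset is the distance from the TCP to the grasp point, in mm); z points along the fingers, y is the line along which they close (so a half turn about z gives the same grasp; the last joint's range is limited). The gripper opens to 92 mm and grips with 3 to 60 N. Pads are 19 mm wide; open, the fingers measure 130 mm over their backs; the gripper's body (75 mm by 190 mm) begins 47 mm behind the grasp point.
Start: joints at [1.145, 0.342, 1.524, -0, 1.275, -0.146], TCP at [144.972, 504.611, 187.141] pointing down, gripper open.
Joint ranges: [-2.53, 2.53], [-0.77, 2.02], [0.04, 2.7], [-1, 4.14], [0.28, 2.66], [-3.11, 3.11]. Speed limits (rad/s): [2.57, 2.57, 3.14, 3.14, 3.14, 3.14].

INTERFACE

Orientations are given as a 3x3 rotation matrix whose columns are the frame's x, y, z axes.
In Python, from cell import r gives the robot as it stands. Calls block until the motion is done:
- r.move_to(position, orientation): joint-space move of the TCP to a pose.
- r.line_to(position, velocity=150, ori=None, contact_N=None): straight line of the TCP; ori=None keeps the orientation; velocity is the mean speed in mm/s. With contact_N (N) it stops when the force on the tool has changed by that much, and returns True; else False.
- r.goto_joints(angles): joint-space move.
- r.set_gripper(opening): finger opening in mm; the grip force is fixed at half the most; returns when the fingers have stopped.
- r.pause(seconds).
- r.solve_ik(position, orientation): joint angles nearest the present ones, or None.
- r.read_state(): the state.
- r.capture(name): name is "scene" or "top" or "wrist"; returns the picture (400x640x3 uint8, blue, green, red); there is no depth.
- r.camera_info(name): a dict with "fov_y" (degrees; the focal length in pixels is half the picture's height over the tangent of half this angle, whatever the lens; pixels are square), "cx", "cy" (the principal point, pixels), "pose" (4x4, takes a point from camera to world coordinates); the wrist camera has in their place "hand_eye" (4x4, takes a point from camera to tool coordinates, whose origin is the TCP and whose axes are the flange's). Camera axes: x right, y down, z forward; pixel columns grow to the right and rows downward; lengths in mm; the calibration is good to about 2 mm. A picture is of the moment at which its call begins: read the wrist's pose just before it. camera_info takes no time and is no camera call.
A pose or a line that the arm cannot do raises r.MotionError and nothing moves.
- r.finish_job(): hands the job in; it is judged then, once.
Trained networks look in the newest picture that a camera, given by its name, has taken for a name from the list of things; names that differ only in an ending like _2 or _b are one class to them, and where a whole thing is asked for, a point or a joint stands for the part that bears it (a point fixed in the world has none). Each returns a list of dicts, best first, with "confidence" (0 to 1); they miss things now and then, are a little off and sometimes report something else, mostly with a low value. They report only what shows in the picture. A call takes as long as a camera call. They do not tell look-alikes from the thing itself.
- r.boxes_of(query, camera): "uv" ([column, row] in pixels, amid what is visible of it).
- r.cut_out(query, camera): "mask" (400x640 bool, what is visible of it) and "uv" ([column, row] in pixels, amid what is visible of it).
- r.place_of(query, camera): "uv" ([column, row] in pixels: a listed point, or the origin of a listed thing).
The state is a dict: "clock": time; "joints": joint angles; "joint_vel": joint speeds; "joint_efforts": joint torques, N m; "tool_pos": TCP position; "tool_rot": TCP orientation; "force": force on the tool from outside, world axes, zero at the start; "moment": the same for the moment, N m; "grip_width": finger opening in mm; "grasp_force": force on a finger pad.
Only numpy, scipy, OpenCV 4.12 (cv2) and the standard library are available. Lean on these libraries where they do the work, as an engineer would, in place of code of your own. Each camera call takes 0.05 s, during which the arm holds its last target. There are 200 camera calls.

## Working session

There is one attempt and no reset: what is moved stays moved. The work goes in short steps, each a Python script; the robot and the scene stay as the last script left them, time stands still between calls to the robot, and variables do not carry over. Pictures are saved under pics/ and viewed, at most 10 in all, crops included, and the job is handed in when it is done.

```bash
mkdir -p pics; ls
cat > h.py <<'E'
from cell import r
import numpy as np, cv2
def ray(cam,uv):
    i=r.camera_info(cam); f=200/np.tan(np.radians(i["fov_y"])/2)
    if cam=="wrist":
        s=r.read_state(); T=np.eye(4); T[:3,:3]=np.array(s["tool_rot"]); T[:3,3]=s["tool_pos"]; P=T@np.array(i["hand_eye"])
    else: P=np.array(i["pose"])
    d=P[:3,:3]@np.array([(uv[0]-i["cx"])/f,(uv[1]-i["cy"])/f,1]); return P[:3,3],d
def at_z(cam,uv,z):
    o,d=ray(cam,uv); return o+d*(z-o[2])/d[2]
def tri(a,b):
    A=np.zeros((3,3));v=np.zeros(3)
    for o,d in(a,b):
        d=d/np.linalg.norm(d);M=np.eye(3)-np.outer(d,d);A+=M;v+=M@o
    return np.linalg.solve(A,v)
E
python3 - <<'E'
from h import *
for c in("scene","top"):
    im=r.capture(c); cv2.imwrite(f"pics/{c}0.png",im)
    i=r.camera_info(c); print(c,i["fov_y"],i["cx"],i["cy"],np.round(i["pose"],2).tolist())
    for n,z in(("stop_face",65),("clamp_wing",96),("end_cheek",12),("rack",0),("board1",12),("board2",12),("board3",12),("tin",0),("cups",0),("gear_toy",0)):
        for d in r.place_of(n,c)[:4]: print(n,np.round(d["uv"]),round(d["confidence"],2),np.round(at_z(c,d["uv"],z)))
print(r.camera_info("wrist"),r.grasp_offset)
E
```

```text
pics
scene 46.2465214178888 320.7414278943555 202.98546696230832 [[-0.63, 0.61, -0.48, 1044.03], [0.78, 0.49, -0.4, 450.59], [-0.01, -0.62, -0.78, 896.81], [0.0, 0.0, 0.0, 1.0]]
stop_face [250. 199.] 0.8 [ 630. -102.   65.]
stop_face [270. 153.] 0.32 [ 494. -166.   65.]
clamp_wing [272. 152.] 0.89 [ 508. -143.   96.]
end_cheek [317. 264.] 0.58 [644. 104.  12.]
board1 [313. 144.] 0.73 [ 361. -139.   12.]
board1 [425. 186.] 0.71 [302. 172.  12.]
board1 [298. 252.] 0.68 [645.  52.  12.]
board1 [315. 260.] 0.62 [639.  94.  12.]
board2 [313. 144.] 0.73 [ 361. -139.   12.]
board2 [425. 186.] 0.71 [302. 172.  12.]
board2 [298. 252.] 0.68 [645.  52.  12.]
board2 [315. 260.] 0.62 [639.  94.  12.]
board3 [313. 144.] 0.73 [ 361. -139.   12.]
board3 [425. 186.] 0.71 [302. 172.  12.]
board3 [298. 252.] 0.68 [645.  52.  12.]
board3 [315. 260.] 0.62 [639.  94.  12.]
tin [370. 192.] 0.67 [395.  72.   0.]
cups [398. 224.] 0.67 [434. 180.   0.]
gear_toy [208. 166.] 0.82 [ 586. -310.    0.]
top 42.85323940326679 309.71717847525423 195.51380843561597 [[0.02, -0.98, 0.18, 306.77], [-1.0, -0.02, 0.01, 28.
[... 590 characters left out ...]
98 [644. 101.  12.]
board3 [322. 173.] 0.92 [633.  15.  12.]
board3 [265. 290.] 0.88 [294. 168.  12.]
board3 [379. 273.] 0.7 [ 348. -151.   12.]
tin [303. 251.] 0.6 [405.  65.   0.]
cups [263. 244.] 0.58 [422. 181.   0.]
gear_toy [283. 132.] 0.35 [760. 132.   0.]
{'fov_y': 67.2149608477638, 'cx': 319.2764700143284, 'cy': 198.0917793542143, 'hand_eye': array([[ 1.99979850e-04, -9.51677877e-01, -3.07097996e-01,
         8.24155842e+01],
       [ 9.99998987e-01, -2.42498984e-04,  1.40268113e-03,
         6.37843796e-02],
       [-1.40937155e-03, -3.07097966e-01,  9.51676864e-01,
        -1.97199613e+02],
       [ 0.00000000e+00,  0.00000000e+00,  0.00000000e+00,
         1.00000000e+00]])} 18.8
```

Run:
```python
import cv2
a=cv2.imread("pics/scene0.png")[90:330,140:460];cv2.imwrite("pics/s1.png",cv2.resize(a,None,fx=2.5,fy=2.5,interpolation=2))
a=cv2.imread("pics/top0.png")[100:320,200:460];cv2.imwrite("pics/t1.png",cv2.resize(a,None,fx=2.7,fy=2.7,interpolation=2))
```

```text
(no output)
```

View pics/s1.png

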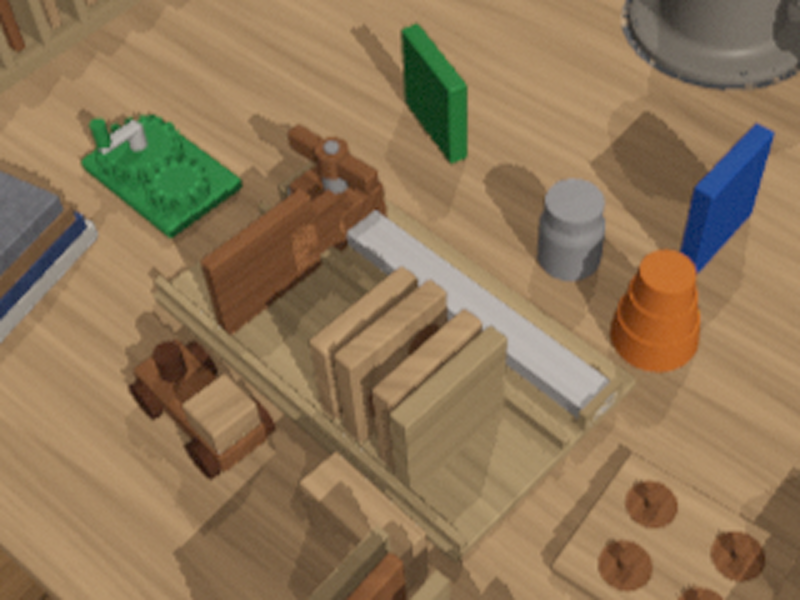

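View pics/t1.png

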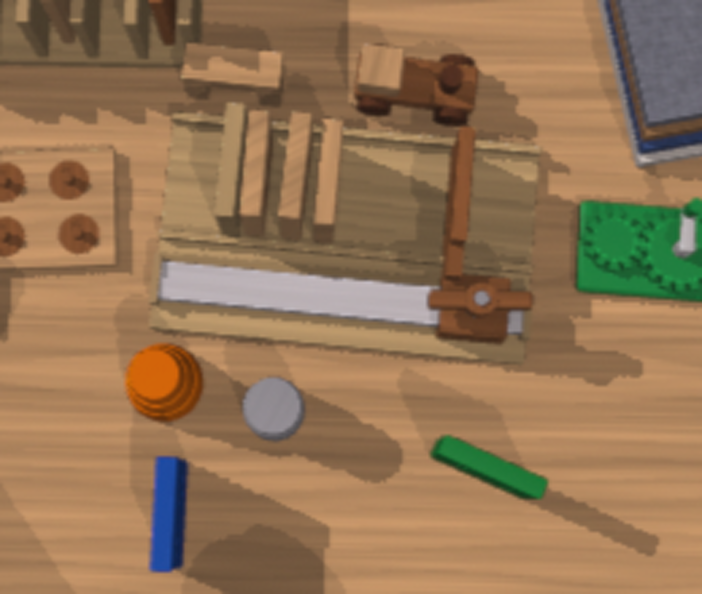

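The top view shows the rack with a small yaw. The wing, at about (378,213), lies along the rail, the stop is at (365,168), and the four upright plates at left are the three boards plus the cheek. The blue and green look-alikes are off to the side. Next I'll go above the wing and take a close look.

```bash
cat >> h.py <<'E'
def ori(yaw,s=1):  # tool down, tool y along s*rack-x turned by yaw
    y=s*np.array([np.cos(yaw),np.sin(yaw),0]); z=np.array([0,0,-1.]); return np.column_stack([np.cross(y,z),y,z])
E
python3 - <<'E'
from h import *
a=at_z("top",(390.7,217.4),32);b=at_z("top",(260.4,203.7),32);d=b-a
yaw=-np.arctan2(d[0],d[1]);print("rack yaw",yaw,a,b)
for s in(1,-1):
    for k in(0,1.5): print(s,k,r.solve_ik([506,-141,81],ori(yaw+k,s)))
best=None
for s in(1,-1):
    q0=r.solve_ik([506,-141,240],ori(yaw,s)); q1=r.solve_ik([506,-141,81],ori(yaw,s))
    if q1 is not None and -2.9<q1[5]-1.6 and q1[5]+1.6<2.9: best=s
print("s",best)
s=best or 1
r.move_to([506,-141,240],ori(yaw,s))
im=r.capture("wrist");cv2.imwrite("pics/w1.png",im)
for n,z in(("clamp_wing",96),("stop_face",65),("rack",0),("end_cheek",12)):
    for d in r.place_of(n,"wrist")[:2]: print(n,np.round(d["uv"]),d["confidence"],at_z("wrist",d["uv"],z))
for d in r.cut_out("clamp_wing","wrist")[:1]: print(d["mask"].sum(),d["uv"])
print(r.read_state()["clock"],r.read_state()["joints"],r.read_state()["force"])
E
```

```text
rack yaw -0.08594722442684727 [ 503.297454   -182.72941926   32.        ] [535.24277594 188.04024958  32.        ]
1 0 [-4.17726641e-01  4.52807444e-01  1.67251044e+00 -4.44089210e-16
  1.01627477e+00 -3.31779416e-01]
1 1.5 [-4.17726641e-01  4.52807444e-01  1.67251044e+00 -4.44089210e-16
  1.01627477e+00 -1.83177942e+00]
-1 0 [-4.17726641e-01  4.52807444e-01  1.67251044e+00 -4.44089210e-16
  1.01627477e+00  2.80981324e+00]
-1 1.5 [-4.17726641e-01  4.52807444e-01  1.67251044e+00 -4.44089210e-16
  1.01627477e+00  1.30981324e+00]
s 1
clamp_wing [323. 172.] 0.97 [ 512.06138399 -135.2765458    96.        ]
stop_face [418. 138.] 0.82 [ 631.53811811 -109.85361253   65.        ]
1664 [323.7, 172.1]
4.025 [-4.17158859e-01  3.06537865e-01  1.42815251e+00  4.53968110e-05
  1.40686487e+00 -3.31763983e-01] [ 0.32529848  0.80806128 -0.62727133]
```

View pics/w1.png

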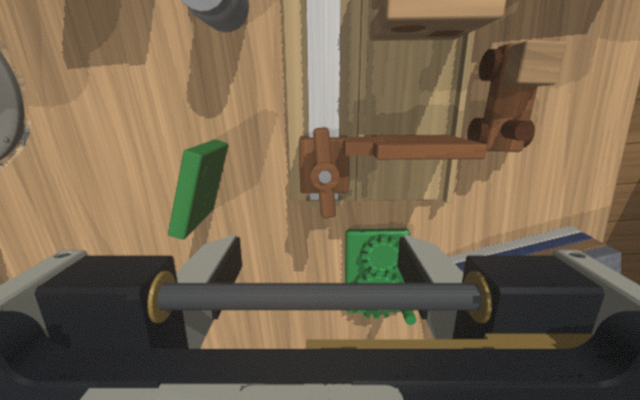

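The wrist view shows the wing from (320,128) to (328,215) with its hub near (325,176), turned slightly against the rail. Nothing stands in the way of a straight descent.

Run:
```python
from h import *
yaw=-0.086
im=r.capture("wrist")
e=[at_z("wrist",u,108) for u in((320.5,128),(328,216))]; print(e, np.linalg.norm(e[0]-e[1]))
d=e[0]-e[1]; wy=-np.arctan2(d[0],d[1]); print("wing yaw",wy)
P=at_z("wrist",r.place_of("clamp_wing","wrist")[0]["uv"],96); m=(e[0]+e[1])/2; print(P,m)
c=(P+m)[:2]/2
r.set_gripper(50)
r.move_to([*c,150],ori(wy)); 
print("touch",r.line_to([*c,81],80,contact_N=8))
s=r.read_state();print(s["tool_pos"],s["force"])
r.set_gripper(0)
s=r.read_state();print(s["grip_width"],s["grasp_force"],np.round(s["force"],1),np.round(s["moment"],2),s["tool_pos"],s["joints"],s["clock"])
```

```text
[array([513.42441979, -84.82485437, 108.        ]), array([ 513.71715444, -185.97492586,  108.        ])] 101.15049508802592
wing yaw 0.002894054618119928
[ 511.01858969 -134.10098327   96.        ] [ 513.57078711 -135.39989012  108.        ]
touch False
[ 512.75099842 -134.95680147   81.55537452] [-0.46837104 -0.08561831  0.12298469]
0.428706825187054 0.0 [ 0.3 -0.1  0.3] [-0.05  0.07 -0.  ] [ 512.29660381 -134.76315862   80.98522551] [-4.01955282e-01  4.59940760e-01  1.66010206e+00 -7.58989900e-06
  1.02156386e+00 -4.04828671e-01] 7.3417
```

Run:
```python
from h import *
a=r.capture("wrist")
b=r.capture("scene")[90:270,180:420]
cv2.imwrite("pics/c2.png",np.vstack([cv2.resize(a,(480,300)),cv2.resize(b,(400,300))[:, :400].repeat(1,1) if 0 else cv2.copyMakeBorder(cv2.resize(b,(400,300)),0,0,0,80,0)]))
```

```text
(no output)
```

View pics/c2.png

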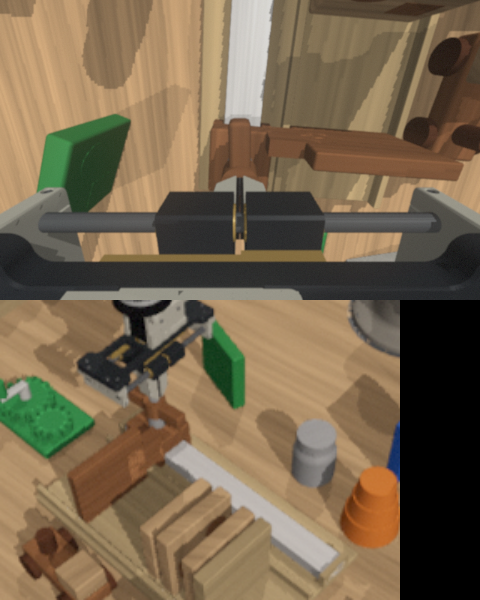

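Run:
```python
from h import *
s=r.read_state();
for c in("scene","top"):
    i=r.camera_info(c); f=200/np.tan(np.radians(i["fov_y"])/2); p=np.linalg.inv(i["pose"])@np.append(s["tool_pos"],1); print(c,i["cx"]+f*p[0]/p[2],i["cy"]+f*p[1]/p[2])
a=r.capture("scene")[90:210,220:340]; b=r.capture("top")[150:250,320:440]
cv2.imwrite("pics/c3.png",np.hstack([cv2.resize(a,(400,400),interpolation=2),cv2.resize(b[:,10:110],(400,400),interpolation=2)]))
```

```text
scene 273.9063175208992 158.63259332949087
top 375.7602706532494 211.42067535148448
```

View pics/c3.png

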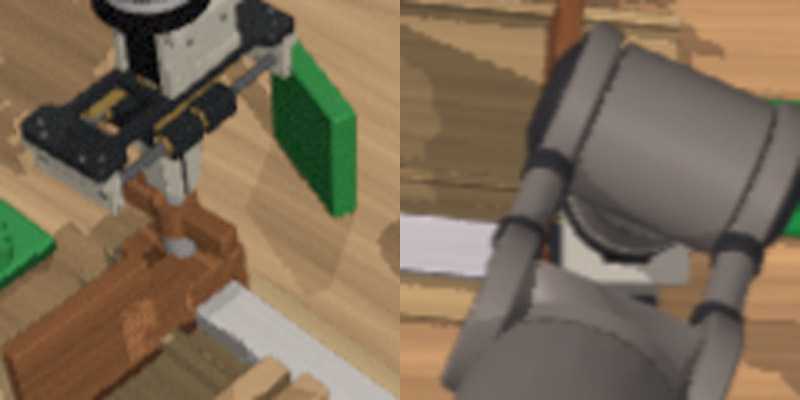

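Run:
```python
from h import *
p=r.read_state()["tool_pos"]
r.set_gripper(40)
s=r.read_state();print(s["grip_width"],np.round(s["force"],1))
a0=r.capture("wrist")[60:360,120:520]
print(r.line_to([p[0],p[1],200],120,contact_N=15))
a=r.capture("wrist")[60:360,120:520]
print(r.place_of("clamp_wing","wrist")[:2],r.read_state()["tool_pos"])
P=at_z("wrist",r.place_of("clamp_wing","wrist")[0]["uv"],96);print(P)
cv2.imwrite("pics/c4.png",np.hstack([a0,a]))
```

```text
40.021991473533674 [-0.2 -0.3 -0.4]
False
[{'uv': [318.6, 189.9], 'confidence': 0.81}] [ 511.85117982 -134.58568714  199.15417008]
[ 512.40295278 -138.74756178   96.        ]
```

View pics/c4.png

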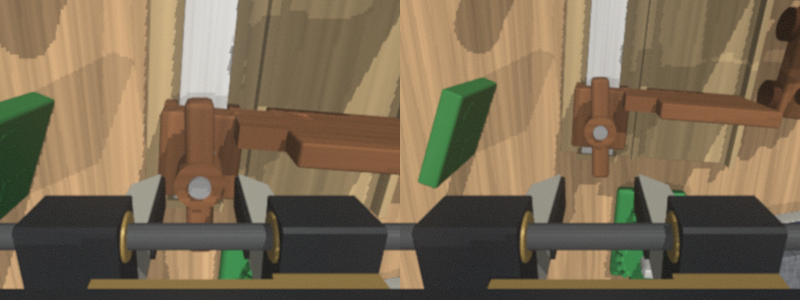

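The knob hub, at (320,247) in the low view, is round, and the fingertips sit about 35 mm higher than the stated TCP. They closed above the wing without touching it. I'll probe downward with contact detection on the −y half of the bar, past the hub.

Run:
```python
from h import *
c=np.array([512.5,-136.0]); wy=0.0
g=c+28*np.array([np.sin(wy),-np.cos(wy)])
r.set_gripper(44)
r.move_to([*g,110],ori(wy))
print(r.read_state()["tool_pos"],r.read_state()["force"])
print("touch",r.line_to([*g,45],30,contact_N=4))
s=r.read_state();print(s["tool_pos"],np.round(s["force"],1),np.round(s["moment"],2),s["clock"])
a=r.capture("wrist")[60:360,120:520]; b=r.capture("scene")[100:220,220:340]
cv2.imwrite("pics/c5.png",np.hstack([a,cv2.resize(b,(300,300),interpolation=2)]))
```

```text
[ 512.66061512 -164.02363388  110.37631223] [-0.27575546  0.13905454  0.69149451]
touch False
[ 512.55695973 -164.01229017   45.10543911] [-0.3  0.4  1.4] [-0.07  0.02 -0.02] 12.8167
```

View pics/c5.png

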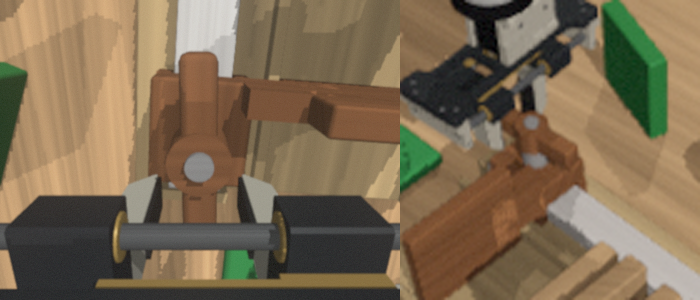

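Run:
```python
from h import *
r.set_gripper(0)
s=r.read_state();print(s["grip_width"],s["grasp_force"],s["tool_pos"],np.round(s["force"],1),np.round(s["moment"],2),s["clock"])
```

```text
18.009450111043922 29.991971254348755 [ 512.47281558 -163.99921029   45.00167601] [ 0.3 -0.1  0.1] [-0.11  0.09  0.1 ] 13.4583
```

Run:
```python
from h import *
o,d=ray("scene",(256,158))
for x in(590,607,620): t=(x-o[0])/d[0]; print("c5",o+t*d)
o,d=ray("scene",(254.5,153))
for x in(590,607,620): t=(x-o[0])/d[0]; print("c3",o+t*d)
o,d=ray("scene",(273,150)); t=(512-o[0])/d[0]; print("tip in c3",o+t*d)
a=r.capture("scene"); cv2.imwrite("pics/c6.png",cv2.resize(a[70:220,200:400],None,fx=4,fy=4,interpolation=2))
```

```text
c5 [ 590.         -105.72600305  165.4923269 ]
c5 [607.         -84.89634631 192.8745835 ]
c5 [620.         -68.96778526 213.81395619]
c3 [ 590.         -107.85828463  179.47453953]
c3 [607.        -86.9487904 206.3332702]
c3 [620.         -70.95917716 226.87229953]
tip in c3 [ 512.         -134.36900869  110.25944575]
```

View pics/c6.png

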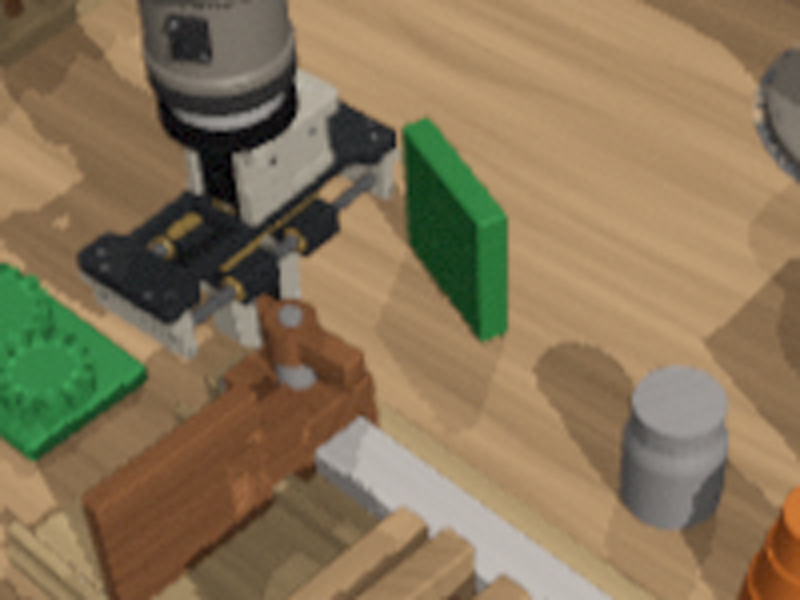

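The scene view shows the short fingers gripping the bar behind the hub, with the gripper body clear of the plate. Width is 18.0 mm and the side forces are near zero. I'll turn it anticlockwise along an arc about the hub.

```bash
cat >> h.py <<'E'
def arc(c,R,z,a0,a1,n,v=40):
    for a in np.linspace(a0,a1,n+1)[1:]:
        g=np.array(c)+R*np.array([np.sin(a),-np.cos(a)])
        r.line_to([*g,z],v,ori=ori(a))
        s=r.read_state(); print(round(a,2),np.round(s["force"],1),np.round(s["moment"],2),round(s["clock"],1))
        if np.linalg.norm(s["force"])>35: print("STOP");return a
    return a1
E
python3 - <<'E'
from h import *
arc([512.5,-136.5],27.5,45,0,1.42,8)
s=r.read_state();print(s["tool_pos"],s["grip_width"],s["grasp_force"])
E
```

```text
0.18 [-0.1 -0.3  1.1] [-0.07  0.2   0.19] 13.8
0.36 [-1.7 -0.4  0.7] [-0.12  0.19  0.18] 14.2
0.53 [-1.5 -0.1  1.2] [-0.03  0.33  0.22] 14.5
0.71 [-2.7 -0.4  1.2] [-0.15  0.5   0.25] 14.8
0.89 [-4.  -1.   0.1] [-0.18  0.64  0.22] 15.1
1.06 [-5.4 -1.5  1.5] [-0.19  0.75  0.21] 15.5
1.24 [-5.2 -1.   1.4] [-0.11  0.84  0.26] 15.8
1.42 [-5.7  0.4  2.4] [-0.03  0.89  0.21] 16.1
[ 539.17375171 -140.48625053   44.92691455] 17.859801393868445 29.995327591896057
```

Run:
```python
from h import *
p=np.array(r.read_state()["tool_pos"]); u=np.array([0.086,0.996,0])
for k in range(2):
    p=p+35*u; print(r.line_to(p,50,contact_N=14)); s=r.read_state();print(s["tool_pos"],np.round(s["force"],1),np.round(s["moment"],2),s["grip_width"],s["clock"])
c=r.capture("top"); d=r.place_of("stop_face","top")[:1]; print(d, d and at_z("top",d[0]["uv"],65)); d=r.place_of("end_cheek","top"); print([at_z("top",e["uv"],12) for e in d])
```

```text
False
[ 541.90140426 -105.34782592   44.92026053] [-5.1  0.8  3.3] [0.19 0.88 0.1 ] 17.885655543203004 16.9583
False
[544.57106036 -70.51655507  44.90168616] [-5.6  1.   3.4] [0.14 1.1  0.01] 17.928086345366506 17.8083
[{'uv': [282.7, 131.4], 'confidence': 0.73}] [740.37953449 128.62389288  65.        ]
[array([653.66209242, 111.36113257,  12.        ])]
```

Run:
```python
from h import *
p=np.array(r.read_state()["tool_pos"]); u=np.array([0.086,0.996,0])
for L,v in((30,50),(80,20)):
    p=p+L*u; t=r.line_to(p,v,contact_N=12); s=r.read_state();print(t,s["tool_pos"],np.round(s["force"],1),np.round(s["moment"],2),s["grip_width"],s["clock"])
    if t: break
a=r.capture("scene"); cv2.imwrite("pics/c7.png",cv2.resize(a[130:280,200:400],None,fx=4,fy=4,interpolation=2))
```

```text
False [546.89839318 -40.297654    44.89622336] [-5.   0.7  3.8] [0.18 0.92 0.07] 17.740581922370936 18.7083
True [550.7379528   10.56973696  44.90467304] [-0.5 -1.4  4. ] [-0.22  0.12  0.08] 17.88603003828993 21.175
```

View pics/c7.png

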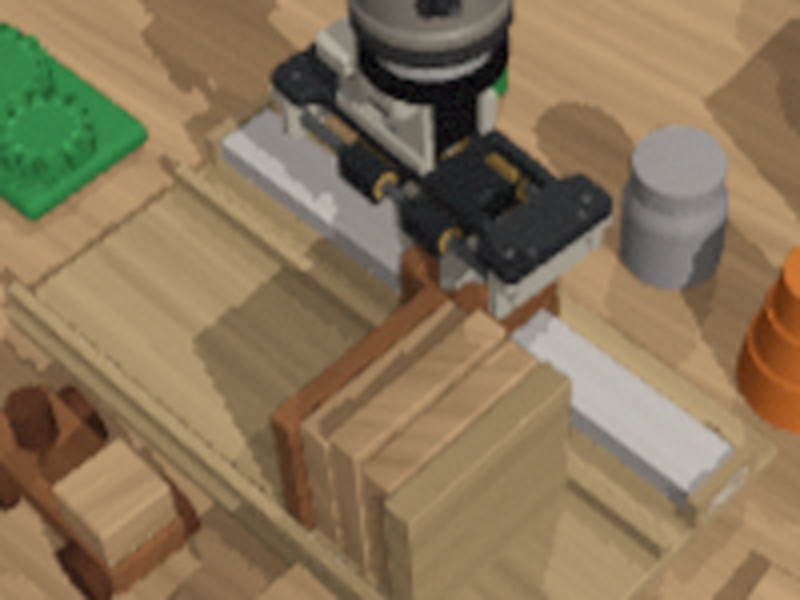

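The boards look packed between the stop and the cheek. I'll press lightly to square them.

Run:
```python
from h import *
p=np.array(r.read_state()["tool_pos"]); u=np.array([0.086,0.996,0])
for k in range(6):
    p=p+0.7*u; r.line_to(p,10); r.pause(.15); s=r.read_state();print(s["tool_pos"],np.round(s["force"],1),np.round(s["moment"],2),s["clock"])
    if abs(s["force"][1])>14: break
```

```text
[550.5106477   10.6025243   44.83637275] [-2.9 -4.2  3.4] [-0.64  0.38  0.05] 21.75
[550.53721215  10.60455547  44.8449042 ] [-4.5 -7.9  3.7] [-1.1   0.45  0.07] 22.15
[550.50415306  10.61522081  44.82234784] [-3.7 -9.4  3.6] [-1.6   0.47  0.14] 22.55
[550.50263137  10.64612332  44.83756615] [ -4.1 -13.2   3.4] [-2.01  0.54  0.09] 22.95
[550.51994969  10.67636977  44.83697874] [ -4.6 -16.    3.5] [-2.5   0.6   0.16] 23.35
```

Run:
```python
from h import *
R=27.5; c=np.array([550.6,14.1])-R*np.array([np.sin(1.42),-np.cos(1.42)]); print(c)
arc(c,R,45,1.42,-0.10,9)
s=r.read_state();print(s["tool_pos"],np.round(s["tool_rot"],3)[:, 1],s["grip_width"],s["grasp_force"])
```

```text
[523.41207652  18.23120042]
1.25 [ -1.3 -15.1   2.1] [-2.3   0.34  0.23] 23.7
1.08 [ -1.2 -14.3   1.8] [-2.39  0.27  0.23] 24.0
0.91 [ -1.8 -14.7   1.9] [-2.33  0.27  0.21] 24.3
0.74 [ -1.1 -14.4   2. ] [-2.34  0.3   0.19] 24.6
0.58 [ -0.3 -14.6   1.7] [-2.42  0.3   0.09] 24.9
0.41 [ -1.3 -14.5   1.5] [-2.41  0.23  0.  ] 25.2
0.24 [ -1.  -15.    1.5] [-2.46  0.27 -0.02] 25.6
0.07 [ -1.3 -15.    1.3] [-2.48  0.3  -0.  ] 25.9
-0.1 [  0.7 -14.4  -0.2] [-2.5   0.08  0.36] 26.2
[521.84225643 -12.22092626  45.10717885] [ 0.995 -0.1    0.003] 17.818422330285767 30.028110444545746
```

Run:
```python
from h import *
arc([523.41,18.23],27.5,45,-0.10,-0.19,3)
s=r.read_state();p=np.array(s["tool_pos"]);print(p,np.round(s["tool_rot"],3)[:, 1])
r.line_to(p,10); r.pause(.2); print(np.round(r.read_state()["force"],1))
r.set_gripper(50); r.line_to([p[0],p[1],160],100,contact_N=15)
r.move_to([480,-150,280],ori(-0.09)); print(r.read_state()["clock"],r.read_state()["force"])
t=r.capture("top");s=r.capture("scene")
cv2.imwrite("pics/c8.png",np.hstack([cv2.resize(s[150:290,230:370],(400,400),interpolation=2),cv2.resize(t[130:230,260:360],(400,400),interpolation=2)]))
```

```text
-0.13 [  3.  -13.9  -1.7] [-2.38 -0.32  0.65] 26.4
-0.16 [  5.4 -13.7  -3.8] [-2.25 -0.75  0.76] 26.7
-0.19 [  8.2 -11.9  -4.3] [-2.1  -1.16  0.67] 26.9
[521.88833468 -11.54940109  45.27173845] [ 0.982 -0.188  0.008]
[-0.3 -3.6 -0.7]
30.5417 [ 0.76074705 -0.1891052  -0.30763633]
```

View pics/c8.png

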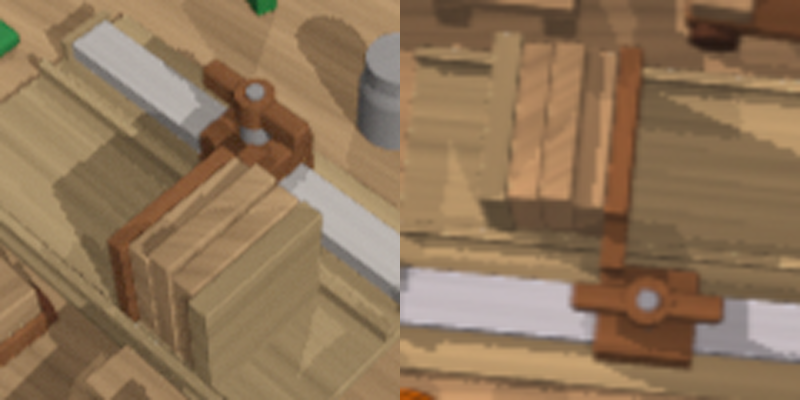

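```bash
python3 -c "
from h import *
print(r.finish_job())"
```

```text
the job is handed in; nothing more can be done
None
```

The job is handed in: I loosened the wing knob about a quarter turn, slid the stop until the three boards were packed against the end cheek, and locked the knob fully clockwise. The last pictures show the boards standing with no visible gaps and the wing parallel to the rail, but I got no verdict back.

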